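# Set the tray guide's sliding stop to the last notch before the tray

## Task

A grow tray stands against the fixed end stop of the tray guide under the lamp bar. Squeeze the grey lever against the post beside it and, keeping it squeezed, slide the carriage with its fence from where it is parked to the last notch before the tray; then let go, and make sure the tooth has dropped fully into that notch. Do not shove the tray along or disturb the other things.

Things in the scene. Friction and masses are not known exactly. Their poses are not given: they have to be found in the camera images.
- guide: Tray guide, fixed: bed 110 x 440 mm, two rods, notched strip between. Origin on the bench mid-width; y along the rail, x across (away from robot). Carriage slides along -y from park to end stop. A lamp bar (x -8 to 68, z 222 to 255, y -280 to 240 mm; posts y -262, 222, x 30) hangs over the rail and blocks a vertical approach: come from the robot's side, tilted like the handle.
- end_stop (a point): Foot of the face of the fixed end stop, an upright plate 130 mm wide, 65 mm high, at guide (115, -216.5, 0) mm; the face looks along the guide's +y. The tray in use stands against it.
- post_grip (a point): Grip point on the axis of the carriage's fixed post. Post (+y side) and lever (-y side): round grey bars 14 mm thick, axes 40 mm apart along guide y at rest. From 55 mm up they lean 35 deg from vertical to the robot (guide direction x -0.574, z 0.819) for 90 mm; this point is 60 mm along, z 104, x -34, y 120 mm minus carriage travel. Fingers close along guide y, tool leaning alike.
- lever_grip (a point): The like point on the lever's axis, moving with it. Squeezed to its stop the lever comes 14 mm nearer the post, 40 mm over both bars (54 at rest). It takes about 6 N to start, 10 N at the stop. The post gives only by moving the carriage, so close with the post-side finger already near the post.
- fence_face (a point): Middle of the face of the carriage's fence, an upright plate 120 x 8 x 50 mm behind the rail; the face looks along the guide's -y, to the tray, and lies 80 mm from the post's axis towards -y. In its proper notch it stands about 1 to 19 mm off the tray.
- carriage (a joint): Travel along guide -y, 0 to 0.165 m; friction 2 N, about 5 N with the tooth on the strip. Park slot about 0 to 0.03: moves freely, the tooth blocks its end. Notches nominally at 0.075, 0.115, 0.155, but the hand-set strip puts all of them up to 5 mm off, alike, either way; find the notch by touch. Play in a notch 2.5 mm either way.
- lever (a joint): Spring lever's angle in rad: 0 at rest, tooth fully down; 0.19 squeezed to its stop. Tooth clears the strip above 0.12. Let go between notches it stays at 0.12, tooth resting on the strip, until the carriage is nudged and the tooth drops in; then the carriage stops dead. Nudge by the post: a push on the lever lifts the tooth.
- tray_long: White perforated tray 110 x 170 x 36 mm, 0.3 to 0.6 kg. Origin at the bottom, middle of one end; it runs 170 mm along its own +y. If it is the one at the end stop, the last notch before it is the nominal 0.075. The tray not in use stands beyond the guide's +y end.
- tray_short: The like tray, 110 x 130 x 36 mm, origin at the bottom, middle of one end, running 130 mm along its own +y. If it is the one at the end stop, the last notch before it is the nominal 0.115.
- spray_bottle: White bottle, 64 mm across, 170 mm tall, beside the spare tray; leave alone. Origin under its centre.
- seed_jar: Glass jar, 60 mm across, 85 mm tall, behind the parked fence; leave alone.
- scoop_cup: Grey cup, 70 mm across, 75 mm tall, beyond the end stop; leave alone.
- tray_brush: Brush lying in front of the guide on the robot's right; leave alone.
- scraper: Spatula lying in front of the guide on the robot's left; leave alone.
- plant_pot: Black plastic pot, 76 mm across, 70 mm tall, on the robot's right; leave alone.
Not all that is in view belongs to the job. Leave any green or red look-alike of the tray_short alone.

How it is judged:
By the outcome, as a careful person would: the job done as asked, in the order asked, and still so for the second after the job is handed in, with the robot touching nothing.
It also fails if it takes over 64 s, if anything falls off the work surface, if the arm or the gripper's body presses on something with over 40 N, if the wrist force passes 120 N, or if a joint passes its speed limit or range.

## Robot

A 7-joint arm with a two-finger parallel gripper is mounted at the origin on the work surface. World frame = base frame: x ahead of the robot, y to its left, z up, the work surface at z = 0. Lengths are in m, angles in rad, forces in N, time in s.
With the tool pointing down it reaches from about 0.35 to 0.9 m from the base axis. Payload 8.1 kg.
Tool frame: the origin (TCP) lies midway between the tips of the shut fingers; the grasp point (between the pads) lies arm.grasp_offset behind it (arm.grasp_offset is the distance from the TCP to the grasp point, in m); z points along the fingers, y is the line along which they close (so a half turn about z gives the same grasp; the last joint's range is limited). The gripper opens to 92 mm and grips with 3 to 60 N. Pads are 19 mm wide; open, the fingers measure 130 mm over their backs; the gripper's body (75 mm by 190 mm) begins 47 mm behind the grasp point.
Start: joints at [1.058, 0.434, 0.025, 1.573, -0.012, 1.134, -0.075], TCP at [0.249, -0.573, 0.204] pointing down, gripper open.
Joint ranges: [-2.62, 2.62], [-0.44, 2.09], [-1.27, 1.32], [0.08, 2.57], [-1.32, 4.46], [0.12, 2], [-2.74, 2.74]. Speed limits (rad/s): [2.22, 2.22, 3.01, 3.01, 3.14, 3.14, 3.14].

## Interface

Orientations are given as a rotation vector (axis times angle).
In Python, from cell import observe, imaging, arm gives the robot as it stands.
- The arm moves only by the tool apply_moves, never from a script. Its argument "commands" is a list of rows, each a list of 5 numbers: the opening in per cent of the stroke, from 0 (shut) to 100 (fully open), then the shift along the world's x, y, z in units of 0.06 m (1.0 is 0.06 m), then the turn about the world's z in units of 0.5 rad (1.0 is 0.5 rad). A call has 1 to 12 rows; each row shifts and turns the commanded pose from where the row before left it; what a row does not reach is not made up. A row lasts 1/8 s, in which the tool goes at most 62.5 mm and 10.7 degrees, less where a joint would pass 70% of its speed; a pose out of reach is approached as far as the arm can. A call with a number of a shift or a turn outside -1 to 1 is refused whole. A call with a gripper value outside its range is refused whole. The fingers move at their own pace and stop on an object; "newtons" is the grip in N (left out, the last holds). Time passes only in rows, so rows that do not move let the fingers close. It gives the time, the measured TCP pose, the force, the opening and the grip force at its end, in the units of the state.
- observe(): the state, without advancing time (a new reading comes with each control period).
- imaging.get_image(name): name is "scene" or "top"; returns (picture, depth): 400x640x3 uint8, red, green, blue; 400x640 float32, m along the optical axis (not along the pixel's ray), 0 where there is no reading.
- imaging.camera_params(name): a dict with "camera_matrix" (3x3 intrinsics, pixels), "dist" ([k1, k2, p1, p2, k3] as OpenCV has them; the pictures are not rectified), "origin" and "rotation" of the camera in the world. Camera axes: x right, y up, looking along -z (the intrinsics and any distortion apply to the point x, -y, -z); pixel columns grow to the right and rows downward; lengths in m; the calibration is good to about 2 mm. A picture is of the moment at which its call begins. camera_params takes no time and is no camera call.
- arm.sign_off(): hands the job in; it is judged then, once.
The state is a dict: "clock": time; "joints": joint angles; "dq": joint speeds; "joint_efforts": joint torques, N m; "position": TCP position; "ee_rot": TCP orientation; "force": force on the tool from outside, world axes, zero at the start; "ft_torque": the same for the moment, N m; "width": opening from 0.0 (shut) to 1.0 (fully open); "gripper_force": force on a finger pad.
Only numpy, scipy, OpenCV 4.12 (cv2) and the standard library are available. Lean on these libraries where they do the work, as an engineer would, in place of code of your own. Each camera call takes 0.05 s, during which the arm holds its last target. There are 200 camera calls.

## Working session

There is one attempt and no reset: what is moved stays moved. The work goes in short steps, Python scripts to look and compute and a tool call to move; the robot and the scene stay as the last step left them, time stands still between calls to the robot, and variables do not carry over. Pictures are saved under pics/ and viewed, at most 10 in all, crops included, and the job is handed in when it is done.

Besides the shell and the picture viewer there is one more tool, called after "Request:" as a command line: name --pt "numbers of a row" for each row, then --argument value for the rest. apply_moves: Moves the arm, as the interface text tells. Its arguments: {"type":"object","properties":{"commands":{"type":"array"},"newtons":{"type":"number"}},"required":["commands"]}

```bash
ls; mkdir -p pics
python3 - <<'E'
from cell import observe, imaging, arm
import cv2,numpy as np
for n in("scene","top"):
    p,d=imaging.get_image(n); cv2.imwrite(f"pics/{n}1.png",p[:,:,::-1]); np.savez(f"{n}1.npz",p=p,d=d)
    print(n,imaging.camera_params(n))
print(observe(),arm.grasp_offset)
E
```

```text
pics
scene {'camera_matrix': array([[375.69782016,   0.        , 312.4938575 ],
       [  0.        , 375.69782016, 197.97319269],
       [  0.        ,   0.        ,   1.        ]]), 'dist': array([-6.89232338e-05,  0.00000000e+00,  0.00000000e+00,  0.00000000e+00,
        0.00000000e+00]), 'origin': array([ 1.11077415, -0.88634387,  0.79783794]), 'rotation': array([0.93094301, 0.2642022 , 0.53945335])}
top {'camera_matrix': array([[363.72490873,   0.        , 322.93815115],
       [  0.        , 363.72490873, 202.77423317],
       [  0.        ,   0.        ,   1.        ]]), 'dist': array([0.0101732, 0.       , 0.       , 0.       , 0.       ]), 'origin': array([ 0.49050695, -0.07275558,  1.12717943]), 'rotation': array([ 0.08458565, -0.03559632, -1.59519809])}
{'clock': 0.1, 'joints': array([ 1.05841148,  0.43511311,  0.0250064 ,  1.57400809, -0.01161424,
        1.13399172, -0.07508837]), 'dq': array([ 3.48514200e-04, -1.35054064e-03, -5.09379574e-04, -3.26056961e-03,
       -2.02004766e-05, -1.97112493e-04,  1.46190750e-04]), 'joint_efforts': array([ 2.77427353e-03, -6.69118738e+01,  9.87699665e-01, -3.15139532e+01,
       -6.05393993e-02,  3.74322978e-02,  9.48346178e-05]), 'position': array([ 0.24874945, -0.57283586,  0.20364805]), 'ee_rot': array([-3.07462196e+00, -6.38782766e-01,  6.30593737e-04]), 'force': array([-0.58316589, -0.53418381, -1.1428061 ]), 'ft_torque': array([-0.03086671,  0.01256445, -0.00842195]), 'gripper_force': 0.0, 'width': 1.0008212121871836} 0.0188
```

View pics/scene1.png

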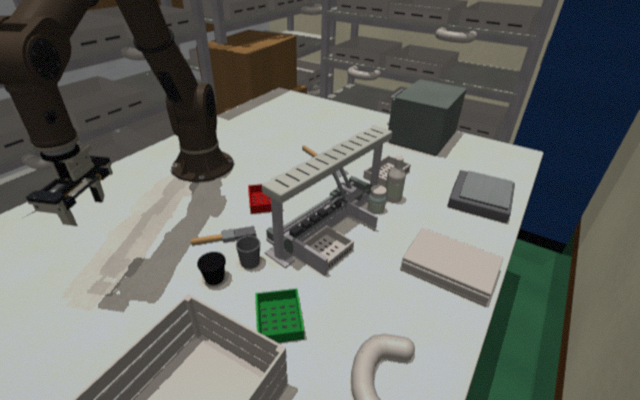

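View pics/top1.png

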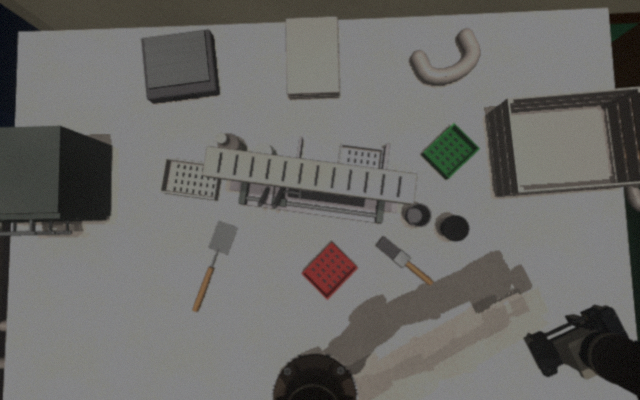

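The scene shows the guide under the lamp bar, with a tray at its right end (top px about 362,155), the spare tray at 190,178 and the levers near 265,190. Next I'll fit the guide frame from the lamp bar and measure the tray and bars with depth.

```bash
cat > h.py <<'E'
import numpy as np,cv2
from scipy.spatial.transform import Rotation as R
from cell import observe, imaging, arm
def cloud(n,d):
    c=imaging.camera_params(n);K=c["camera_matrix"]
    v,u=np.mgrid[:400,:640]
    q=cv2.undistortPoints(np.stack([u,v],-1).reshape(-1,1,2).astype(float),K,c["dist"]).reshape(400,640,2)
    P=np.dstack([q[...,0]*d,-q[...,1]*d,-d])
    W=P@R.from_rotvec(c["rotation"]).as_matrix().T+c["origin"]
    W[d==0]=np.nan
    return W
def project(n,W):
    c=imaging.camera_params(n);X=(np.atleast_2d(W)-c["origin"])@R.from_rotvec(c["rotation"]).as_matrix()
    return cv2.projectPoints(X*[1,-1,-1],np.zeros(3),np.zeros(3),c["camera_matrix"],c["dist"])[0].reshape(-1,2)
E
cat > m1.py <<'E'
from h import *
t=np.load("top1.npz");s=np.load("scene1.npz")
Wt=cloud("top",t["d"]);Ws=cloud("scene",s["d"])
print("table z",np.nanmedian(Wt[300:350,100:150,2]))
m=(Wt[...,2]>.243)&(Wt[...,2]<.268); m[:, :195]=0;m[:,425:]=0;m[:140]=0;m[210:]=0
pts=Wt[m];print(len(pts),np.median(pts[:,2]))
r=cv2.minAreaRect(pts[:,:2].astype(np.float32));print(r)
# yaw: guide y axis = long axis
box=cv2.boxPoints(r);e=[box[1]-box[0],box[2]-box[1]];e=max(e,key=np.linalg.norm);gy=e/np.linalg.norm(e)
if gy[1]<0: gy=-gy
gx=np.array([gy[1],-gy[0]])
o=np.array(r[0])-30*gx*1e-3+20e-3*gy
print("guide origin",o,"yaw",np.arctan2(gx[1],gx[0]))
np.savez("g.npz",o=o,gx=gx,gy=gy)
def G(W): 
    D=W[...,:2]-o; return np.dstack([D@gx,D@gy,W[...,2]])
for n,W in(("top",Wt),("scene",Ws)):
    g=G(W)
    # height map picture in guide frame
    H=np.full((200,400),0.)
    k=np.isfinite(g).all(-1)&(np.abs(g[...,1])<.4)&(g[...,0]>-.15)&(g[...,0]<.25)&(g[...,2]<.2)&(g[...,2]>.012)
    a=g[k]
    i=((.25-a[:,0])/.002).astype(int);j=((.4-a[:,1])/.002).astype(int)
    np.maximum.at(H,(i,j),a[:,2])
    im=cv2.applyColorMap((H/.2*255).astype(np.uint8),cv2.COLORMAP_TURBO)
    cv2.imwrite(f"hm_{n}.png",cv2.resize(im,(800,400),interpolation=0))
cv2.imwrite("pics/hm.png",cv2.resize(np.vstack([cv2.imread("hm_top.png"),cv2.imread("hm_scene.png")]),(600,600),interpolation=cv2.INTER_AREA))
p=s["p"][120:290,220:440,::-1];cv2.imwrite("pics/sc.png",cv2.resize(np.clip(p*1.5,0,255).astype(np.uint8),None,fx=3.5,fy=3.5,interpolation=cv2.INTER_CUBIC))
g=G(Ws)
# bars, tray slices
b=g[(np.abs(g[...,2]-.104)<.04)&(g[...,0]>-.09)&(g[...,0]<-.008)&(np.abs(g[...,1])<.19)]
print("bars",len(b));print(np.histogram(b[:,1],np.arange(.0,.19,.005)))
for z in [G(Wt),g]:
  tr=z[(np.abs(z[...,2]-.035)<.006)&(z[...,0]>.07)&(z[...,0]<.16)&(z[...,1]<0)&(z[...,1]>-.23)]
  if len(tr): print("tray",len(tr),np.percentile(tr,[1,50,99],axis=0).round(4).tolist())
  fe=z[(z[...,2]>.042)&(z[...,2]<.08)&(z[...,0]>.06)&(z[...,0]<.18)&(z[...,1]<.1)&(z[...,1]>-.1)]
  if len(fe): print("fence",len(fe),np.percentile(fe,[1,50,99],axis=0).round(4).tolist())
print(R.from_rotvec(observe()["ee_rot"]).as_matrix().round(3))
E
python3 m1.py
```

```text
table z 0.0007471094590416616
6575 0.25508104419532673
((0.6286721229553223, -0.012611329555511475), (0.5211499929428101, 0.07575670629739761), 80.69502258300781)
guide origin [0.60230066 0.01197619] yaw -0.16240251
bars 137
(array([ 0,  0,  0,  0,  0,  0,  0,  0,  0,  0,  0,  0,  1, 36, 20, 10,  1,
        0,  0,  0,  1, 33, 26,  9,  0,  0,  0,  0,  0,  0,  0,  0,  0,  0,
        0,  0,  0]), array([0.   , 0.005, 0.01 , 0.015, 0.02 , 0.025, 0.03 , 0.035, 0.04 ,
       0.045, 0.05 , 0.055, 0.06 , 0.065, 0.07 , 0.075, 0.08 , 0.085,
       0.09 , 0.095, 0.1  , 0.105, 0.11 , 0.115, 0.12 , 0.125, 0.13 ,
       0.135, 0.14 , 0.145, 0.15 , 0.155, 0.16 , 0.165, 0.17 , 0.175,
       0.18 , 0.185]))
tray 55 [[0.108, -0.2147, 0.0291], [0.1328, -0.2085, 0.0355], [0.1594, -0.0826, 0.0392]]
fence 74 [[0.1039, 0.0343, 0.0425], [0.1354, 0.0375, 0.0595], [0.1681, 0.0422, 0.0641]]
tray 146 [[0.0708, -0.2294, 0.0291], [0.1167, -0.0885, 0.0351], [0.1594, -0.0811, 0.0406]]
fence 202 [[0.0616, 0.0307, 0.0425], [0.1121, 0.0352, 0.0557], [0.169, 0.0683, 0.0637]]
[[ 0.917  0.398 -0.001]
 [ 0.398 -0.917  0.001]
 [-0.    -0.001 -1.   ]]
```

View pics/hm.png

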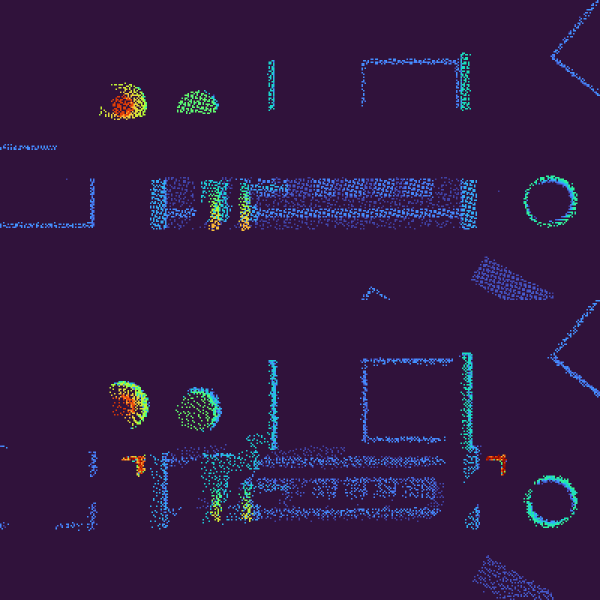

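View pics/sc.png

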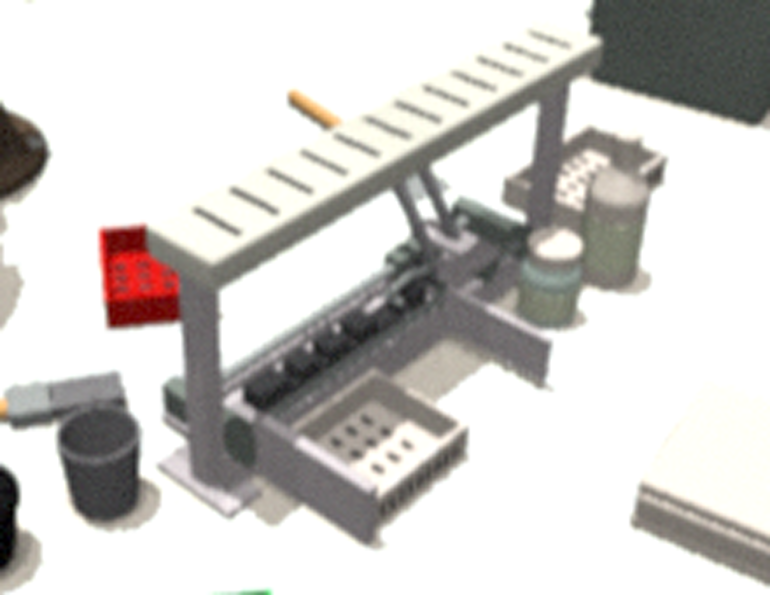

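Tray at the stop spans y from about -0.216 to -0.086 in the guide frame. That makes it the short tray, so the target is the nominal 0.115 notch, and the carriage is at about 0.007. The moves can't tilt the tool, so I'm checking how wide the vertical gripper and wrist are against the lamp bar.

```bash
cat > m2.py <<'E'
from h import *
t=np.load("top1.npz");s=np.load("scene1.npz");g=np.load("g.npz");o,gx,gy=g["o"],g["gx"],g["gy"]
S=observe();p=S["position"];M=R.from_rotvec(S["ee_rot"]).as_matrix()
A=np.vstack([cloud("top",t["d"]).reshape(-1,3),cloud("scene",s["d"]).reshape(-1,3)]);A=A[np.isfinite(A).all(1)]
L=(A-p)@M
L=L[(np.hypot(L[:,0],L[:,1])<.16)]
for h in np.arange(0,.34,.02):
    q=L[(-L[:,2]>=h)&(-L[:,2]<h+.02)]
    if len(q)>3: print(f"{h:.2f}",len(q),"x",np.percentile(q[:,0],[1,99]).round(3),"y",np.percentile(q[:,1],[1,99]).round(3))
print("tool x",M[:,0])
B=cloud("top",t["d"]).reshape(-1,3);D=B[:,:2]-o;Q=np.c_[D@gx,D@gy,B[:,2]]
for lo,hi in((.06,.092),(.095,.13)):
    for z0 in(.07,.09,.11,.12,.13): 
        q=Q[(Q[:,1]>lo)&(Q[:,1]<hi)&(abs(Q[:,2]-z0)<.006)&(Q[:,0]<-.012)&(Q[:,0]>-.09)]
        if len(q): print(lo,z0,len(q),np.percentile(q[:,:2],[3,50,97],axis=0).round(4).tolist())
w=o+gx*-.052+gy*.0925;print("work xy",w, "pre",o+gx*-.152+gy*.0925,"gx",gx,"gy",gy)
E
python3 m2.py
```

```text
0.02 144 x [-0.01   0.012] y [-0.062  0.062]
0.04 230 x [-0.01   0.013] y [-0.063  0.063]
0.06 148 x [-0.009  0.013] y [-0.065  0.064]
0.08 381 x [-0.033  0.038] y [-0.088  0.087]
0.10 1263 x [-0.031  0.038] y [-0.094  0.092]
0.12 2750 x [-0.033  0.038] y [-0.095  0.094]
0.14 572 x [-0.02   0.028] y [-0.051  0.017]
0.16 386 x [-0.02   0.038] y [-0.051  0.017]
0.18 1194 x [-0.035  0.038] y [-0.051  0.035]
0.20 325 x [-0.019  0.044] y [-0.043  0.041]
0.22 952 x [-0.023  0.044] y [-0.043  0.042]
0.24 859 x [-0.018  0.042] y [-0.041  0.04 ]
0.26 897 x [-0.019  0.043] y [-0.041  0.041]
0.28 941 x [-0.019  0.044] y [-0.042  0.04 ]
0.30 872 x [-0.017  0.042] y [-0.042  0.041]
0.32 554 x [-0.02   0.042] y [-0.039  0.042]
tool x [ 9.17243807e-01  3.98326225e-01 -1.25737347e-04]
0.06 0.07 1 [[-0.013, 0.0679], [-0.013, 0.0679], [-0.013, 0.0679]]
0.06 0.09 14 [[-0.0252, 0.0676], [-0.0177, 0.0735], [-0.0131, 0.0807]]
0.06 0.11 13 [[-0.037, 0.0679], [-0.0323, 0.0728], [-0.0257, 0.0786]]
0.06 0.12 17 [[-0.046, 0.0681], [-0.0389, 0.0728], [-0.0333, 0.0801]]
0.06 0.13 21 [[-0.0564, 0.0678], [-0.0485, 0.0748], [-0.0417, 0.0795]]
0.095 0.09 11 [[-0.0223, 0.1077], [-0.0181, 0.1124], [-0.0144, 0.1201]]
0.095 0.11 14 [[-0.0368, 0.1082], [-0.0319, 0.1122], [-0.0267, 0.1187]]
0.095 0.12 16 [[-0.0451, 0.108], [-0.0386, 0.1124], [-0.033, 0.1187]]
0.095 0.13 27 [[-0.0561, 0.1085], [-0.0494, 0.1129], [-0.0404, 0.1201]]
work xy [0.56594118 0.11166691] pre [0.46725702 0.12783586] gx [ 0.9868417  -0.16168956] gy [0.16168956 0.9868417 ]
```

Request:
apply_moves --pt "68 0.15 0.49 0 -0.0953" --pt "68 0.15 0.49 0 -0.0953" --pt "68 0.15 0.49 0 -0.0953" --pt "68 0.15 0.49 0 -0.0953" --pt "68 0.15 0.49 0 -0.0953" --pt "68 0.15 0.49 0 -0.0953" --pt "68 0.15 0.49 0 -0.0953" --pt "68 0.15 0.49 0 -0.0953" --pt "68 0.15 0.49 0 -0.0953" --pt "68 0.15 0.49 0 -0.0953" --pt "68 0.15 0.49 0 -0.0953" --pt "68 0.15 0.49 0 -0.0953" --newtons 25

```text
clock: 1.6
position: [0.357, -0.2194, 0.2042]
ee_rot: [-3.131, 0.257, 0.001]
force: [-0.2, -0.6, 0.2]
width: 0.677
gripper_force: 0.0
```

Request:
apply_moves --pt "68 0.15 0.48 0 0" --pt "68 0.15 0.48 0 0" --pt "68 0.15 0.48 0 0" --pt "68 0.15 0.48 0 0" --pt "68 0.15 0.48 0 0" --pt "68 0.15 0.48 0 0" --pt "68 0.15 0.48 0 0" --pt "68 0.15 0.48 0 0" --pt "68 0.15 0.48 0 0" --pt "68 0.15 0.48 0 0" --pt "68 0.15 0.48 0 0" --pt "68 0 0 0 0"

```text
clock: 3.1
position: [0.4561, 0.0986, 0.2041]
ee_rot: [-3.131, 0.249, 0.001]
force: [-0.3, -0.4, -0.1]
width: 0.674
gripper_force: 0.0
```

Request:
apply_moves --pt "68 0.05 0.12 -0.35 -0.007" --pt "68 0.05 0.12 -0.35 0" --pt "68 0.05 0.12 -0.35 0" --pt "68 0.03 0.12 -0.35 0" --pt "68 0 0 -0.35 0" --pt "68 0 0 0 0" --pt "68 0 0 0 0"

```text
clock: 3.98
position: [0.467, 0.1247, 0.0999]
ee_rot: [3.131, -0.261, 0.0]
force: [-0.3, -0.0, 0.3]
width: 0.678
gripper_force: 0.0
```

```bash
cat > look.py <<'E'
from h import *
import sys
tag=sys.argv[1];g=np.load("g.npz");o,gx,gy=g["o"],g["gx"],g["gy"]
S=observe();D=S["position"][:2]-o
print("tool guide",(D@gx).round(4),(D@gy).round(4),S["position"][2].round(4),"work err units",((o+gx*-.052+gy*.0925-S["position"][:2])/.06).round(3),"width mm",S["width"]*92)
if len(sys.argv)>2:
    p,d=imaging.get_image("scene");p2,d2=imaging.get_image("top")
    a=cv2.resize(p[120:270,240:440,::-1],(800,600),interpolation=cv2.INTER_CUBIC)
    cv2.imwrite(f"pics/{tag}.png",np.clip(a*1.4,0,255).astype(np.uint8))
    for d,n in((d,"scene"),(d2,"top")):
        B=cloud(n,d).reshape(-1,3);E=B[:,:2]-o;Q=np.c_[E@gx,E@gy,B[:,2]]
        f=Q[(Q[:,2]>.042)&(Q[:,2]<.08)&(Q[:,0]>.075)&(Q[:,0]<.165)&(Q[:,1]<.1)&(Q[:,1]>-.2)]
        if len(f): print(n,"fence y",np.percentile(f[:,1],[5,25,50,75,95]).round(4))
        f=Q[(abs(Q[:,2]-.035)<.006)&(Q[:,0]>.08)&(Q[:,0]<.15)&(Q[:,1]<-.07)&(Q[:,1]>-.13)]
        if len(f): print(n,"tray edge y",np.percentile(f[:,1],[5,50,95]).round(4))
        f=Q[(Q[:,2]>.1)&(Q[:,2]<.126)&(Q[:,0]>-.06)&(Q[:,0]<-.02)&(abs(Q[:,1])<.19)]
        print("bars",[(int(k*4),int(c)) for k,c in enumerate(np.histogram(f[:,1],np.arange(0-.1,.19,.004))[0]) if c>2])
E
python3 look.py a
```

```text
tool guide -0.1518 0.0893 0.0999 work err units [ 1.649 -0.217] width mm 62.38465251655972
```

Request:
apply_moves --pt "68 0.2 0.02 0 0" --pt "68 0.2 -0.04 0 0" --pt "68 0.2 -0.04 0 0" --pt "68 0.2 -0.04 0 0" --pt "68 0.2 -0.03 0 0" --pt "68 0.2 -0.03 0 0" --pt "68 0.2 -0.02 0 0" --pt "68 0.1 -0.02 0 0" --pt "68 0 0 0 0"

```text
clock: 5.1
position: [0.557, 0.113, 0.0992]
ee_rot: [3.131, -0.26, -0.0]
force: [0.1, 0.7, -0.7]
width: 0.679
gripper_force: 0.0
```

```bash
python3 look.py b pic
```

```text
tool guide -0.061 0.0924 0.0992 work err units [ 0.148 -0.023] width mm 62.46425719291407
scene fence y [0.0319 0.0335 0.0348 0.0361 0.039 ]
scene tray edge y [-0.0894 -0.0865 -0.0836]
bars [(164, 9), (168, 11), (172, 8), (176, 5), (204, 9), (208, 13), (212, 9)]
top fence y [0.0346 0.0353 0.0375 0.0401 0.042 ]
top tray edge y [-0.0862 -0.0846 -0.0827]
bars []
```

View pics/b.png

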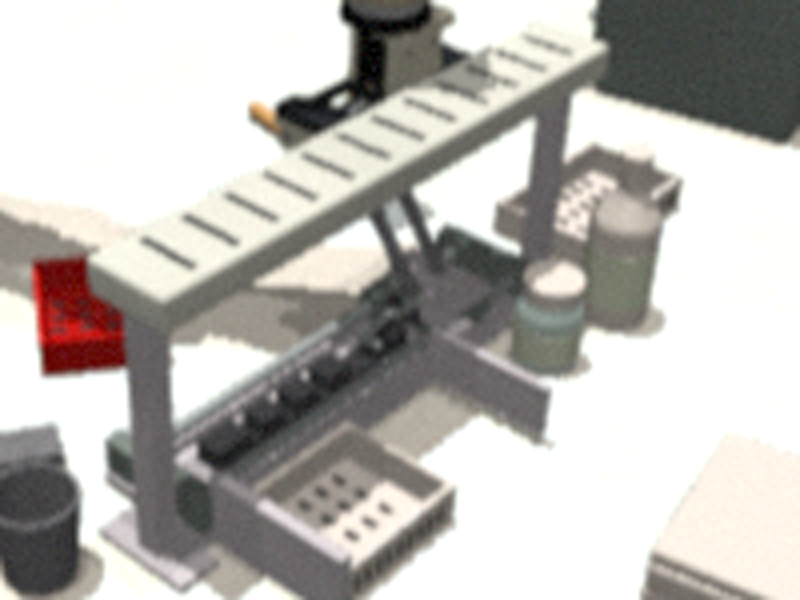

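The gripper is at the lamp bar's near side with the two bars (px ~390,230 and 430,225) ahead of it. I'll go in the last 9 mm and squeeze.

Request:
apply_moves --pt "68 0.08 -0.01 0 0" --pt "68 0.07 -0.01 0 0" --pt "68 0 0 0 0"

```text
clock: 5.58
position: [0.5662, 0.1118, 0.0994]
ee_rot: [-3.131, 0.26, -0.0]
force: [0.0, -0.0, 0.1]
width: 0.68
gripper_force: 0.0
```

Request:
apply_moves --pt "60 0 0 0 0" --pt "55 0 0 0 0" --pt "50 0 0 0 0" --pt "45 0 0 0 0" --pt "40 0 0 0 0" --pt "35 0 0 0 0" --pt "30 0 0 0 0" --pt "30 0 0 0 0" --pt "30 0 0 0 0" --newtons 25

```text
clock: 6.7
position: [0.5657, 0.1119, 0.0992]
ee_rot: [3.131, -0.26, -0.0]
force: [0.9, 1.9, -3.4]
width: 0.371
gripper_force: 24.0
```

```bash
python3 look.py c pic; python3 -c "
from h import *
s=observe();print(s['force'],s['gripper_force'],s['width'])"
```

```text
tool guide -0.0523 0.0927 0.0992 work err units [ 0.005 -0.004] width mm 34.105688868951255
scene fence y [0.0225 0.024  0.0254 0.0271 0.0302]
scene tray edge y [-0.0886 -0.0862 -0.0834]
bars [(172, 14), (176, 10), (180, 4), (196, 16), (200, 7), (204, 7)]
top fence y [0.0254 0.0261 0.0285 0.0308 0.0326]
top tray edge y [-0.0862 -0.0846 -0.0826]
bars []
[ 0.7805292   2.41333682 -4.01843715] 24.007668793201447 0.36977612695684686
```

The bars are squeezed at 34 mm with 24 N, and the carriage is at about 17 mm. Now I'll slide it 80 mm along -y.

Request:
apply_moves --pt "30 -0.011 -0.066 0 0" --pt "30 -0.022 -0.132 0 0" --pt "30 -0.022 -0.132 0 0" --pt "30 -0.022 -0.132 0 0" --pt "30 -0.022 -0.132 0 0" --pt "30 -0.022 -0.132 0 0" --pt "30 -0.022 -0.132 0 0" --pt "30 -0.022 -0.132 0 0" --pt "30 -0.022 -0.132 0 0" --pt "30 -0.022 -0.132 0 0" --pt "30 -0.011 -0.066 0 0" --pt "30 0 0 0 0"

```text
clock: 8.3
position: [0.5524, 0.0315, 0.0993]
ee_rot: [3.129, -0.261, -0.0]
force: [2.0, -3.1, -8.1]
width: 0.369
gripper_force: 23.8
```

```bash
python3 look.py d pic; python3 -c "
from h import *
s=observe();print(s['force'],s['gripper_force'],s['width'])"
```

```text
tool guide -0.0524 0.0112 0.0993 work err units [0.225 1.336] width mm 33.90812800981399
scene fence y [-0.0585 -0.057  -0.0558 -0.0543 -0.0507]
scene tray edge y [-0.0887 -0.0864 -0.083 ]
bars [(88, 9), (92, 16), (96, 7), (112, 5), (116, 12), (120, 11), (124, 6)]
top fence y [-0.0557 -0.0544 -0.0524 -0.0503 -0.0486]
top tray edge y [-0.0861 -0.0844 -0.0827]
bars []
[ 2.28322482 -2.95011748 -7.25284896] 23.76793384552002 0.3668657433379823
```

View pics/d.png

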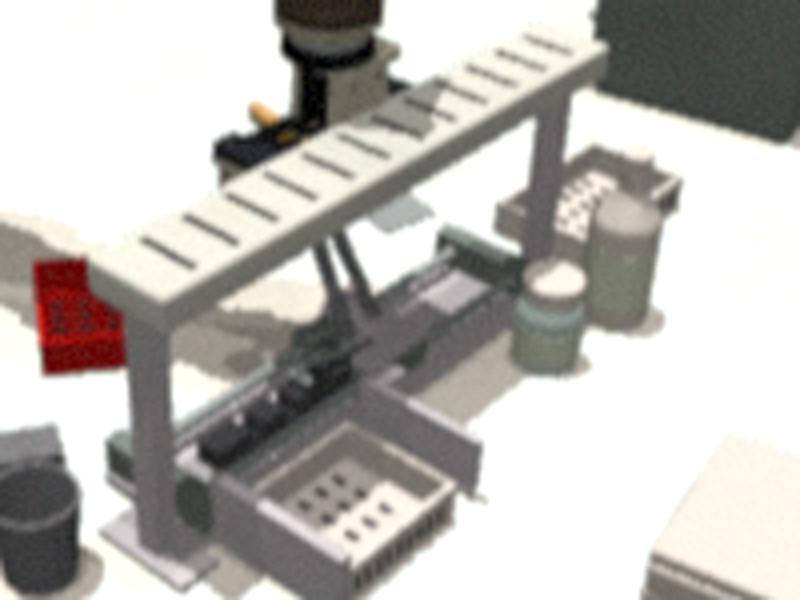

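The fence is at about -0.057 (px ~430,430), with travel at about 98 mm and the tooth between notches. I'll let go, then nudge the post.

Request:
apply_moves --pt "45 0 0 0 0" --pt "55 0 0 0 0" --pt "68 0 0 0 0" --pt "68 0 0 0 0" --pt "68 0 0 0 0"

```text
clock: 9.02
position: [0.5527, 0.033, 0.0995]
ee_rot: [-3.131, 0.259, -0.0]
force: [0.4, -0.7, -0.8]
width: 0.679
gripper_force: 0.0
```

```bash
python3 look.py e pic; python3 -c "
from h import *
s=observe();print(s['force'],s['gripper_force'],s['width'])"
```

```text
tool guide -0.0524 0.0127 0.0995 work err units [0.221 1.311] width mm 62.5084749611209
scene fence y [-0.0537 -0.0521 -0.051  -0.0496 -0.0453]
scene tray edge y [-0.09   -0.0863 -0.0839]
bars [(88, 14), (92, 11), (96, 8), (116, 4), (120, 11), (124, 8), (128, 11)]
top fence y [-0.0512 -0.0498 -0.0475 -0.0455 -0.0439]
top tray edge y [-0.0861 -0.0846 -0.0827]
bars []
[ 0.22774657  0.12773103 -0.35257151] 0.0 0.6843520239647772
```

Request:
apply_moves --pt "68 -0.008 -0.05 0 0" --pt "68 -0.008 -0.05 0 0" --pt "68 -0.008 -0.05 0 0" --pt "68 0 0 0 0"

```text
clock: 9.62
position: [0.5511, 0.0232, 0.0993]
ee_rot: [3.131, -0.261, -0.0]
force: [0.3, 0.4, 0.7]
width: 0.681
gripper_force: 0.0
```

Request:
apply_moves --pt "68 -0.003 -0.016 0 0" --pt "68 -0.003 -0.016 0 0" --pt "68 -0.003 -0.017 0 0" --pt "68 -0.003 -0.017 0 0" --pt "68 0 0 0 0"

```text
clock: 10.25
position: [0.5509, 0.0223, 0.0994]
ee_rot: [-3.128, 0.257, -0.001]
force: [1.9, 9.4, -2.6]
width: 0.682
gripper_force: 4.1
```

Request:
apply_moves --pt "68 -0.003 -0.016 0 0" --pt "68 -0.003 -0.016 0 0" --pt "68 -0.003 -0.017 0 0" --pt "68 -0.003 -0.017 0 0" --pt "68 0 0 0 0"

```text
clock: 10.88
position: [0.5503, 0.0187, 0.0994]
ee_rot: [-3.128, 0.256, -0.002]
force: [1.9, 8.9, -3.9]
width: 0.68
gripper_force: 4.5
```

Request:
apply_moves --pt "68 -0.003 -0.016 0 0" --pt "68 -0.003 -0.016 0 0" --pt "68 -0.003 -0.017 0 0" --pt "68 -0.003 -0.017 0 0" --pt "68 0 0 0 0"

```text
clock: 11.5
position: [0.5497, 0.0146, 0.0994]
ee_rot: [-3.128, 0.256, -0.002]
force: [3.3, 8.4, -3.4]
width: 0.685
gripper_force: 4.4
```

Request:
apply_moves --pt "68 -0.003 -0.016 0 0" --pt "68 -0.003 -0.016 0 0" --pt "68 -0.003 -0.017 0 0" --pt "68 -0.003 -0.017 0 0" --pt "68 0 0 0 0"

```text
clock: 12.12
position: [0.549, 0.0107, 0.0994]
ee_rot: [-3.128, 0.256, -0.002]
force: [2.4, 9.1, -4.9]
width: 0.679
gripper_force: 4.4
```

Request:
apply_moves --pt "68 -0.003 -0.016 0 0" --pt "68 -0.003 -0.016 0 0" --pt "68 0 0 0 0" --pt "68 0 0 0 0"

```text
clock: 12.62
position: [0.5487, 0.0088, 0.0994]
ee_rot: [-3.128, 0.256, -0.002]
force: [2.6, 9.1, -4.1]
width: 0.682
gripper_force: 4.5
```

Request:
apply_moves --pt "68 -0.003 -0.016 0 0" --pt "68 -0.003 -0.016 0 0" --pt "68 -0.003 -0.016 0 0" --pt "68 0 0 0 0"

```text
clock: 13.12
position: [0.5482, 0.0058, 0.0994]
ee_rot: [-3.128, 0.256, -0.002]
force: [3.2, 8.7, -4.0]
width: 0.684
gripper_force: 4.5
```

Request:
apply_moves --pt "68 -0.003 -0.016 0 0" --pt "68 -0.003 -0.016 0 0" --pt "68 0 0 0 0"

```text
clock: 13.5
position: [0.5479, 0.0039, 0.0994]
ee_rot: [-3.128, 0.256, -0.002]
force: [3.4, 8.5, -3.7]
width: 0.679
gripper_force: 4.5
```

Request:
apply_moves --pt "68 -0.003 -0.016 0 0" --pt "68 -0.003 -0.016 0 0" --pt "68 0 0 0 0"

```text
clock: 13.88
position: [0.5465, -0.001, 0.0993]
ee_rot: [3.13, -0.26, -0.001]
force: [0.1, -0.1, -0.0]
width: 0.682
gripper_force: 0.0
```

```bash
python3 look.py f pic; python3 -c "
from h import *
s=observe();print(s['force'],s['gripper_force'],s['width'])"
```

```text
tool guide -0.0529 -0.0218 0.0993 work err units [0.324 1.878] width mm 62.716382483020745
scene fence y [-0.0787 -0.077  -0.0757 -0.0743 -0.0704]
scene tray edge y [-0.0882 -0.0839 -0.0744]
bars [(52, 4), (56, 12), (60, 11), (64, 5), (92, 5), (96, 14), (100, 10), (104, 3)]
top fence y [-0.0756 -0.0741 -0.0721 -0.0702 -0.0684]
top tray edge y [-0.0861 -0.0844 -0.0822]
bars []
[-0.10101916 -1.17109228 -0.34435371] 0.0 0.673540431412864
```

The force fell to zero and the bars are back 40 mm apart, so the tooth has dropped. I'll confirm with a gentle push on the post for a dead stop.

Request:
apply_moves --pt "68 -0.003 -0.016 0 0" --pt "68 -0.003 -0.016 0 0" --pt "68 -0.003 -0.016 0 0" --pt "68 0 0 0 0"

```text
clock: 14.48
position: [0.5461, -0.0037, 0.0993]
ee_rot: [3.131, -0.26, -0.0]
force: [-0.5, 0.9, -1.5]
width: 0.681
gripper_force: 0.8
```

Request:
apply_moves --pt "68 -0.003 -0.016 0 0" --pt "68 -0.003 -0.016 0 0" --pt "68 0 0 0 0"

```text
clock: 14.85
position: [0.5457, -0.0057, 0.0993]
ee_rot: [3.131, -0.26, -0.0]
force: [0.5, 1.7, -0.5]
width: 0.675
gripper_force: 0.9
```

Request:
apply_moves --pt "68 -0.003 -0.016 0 0" --pt "68 -0.002 -0.008 0 0" --pt "68 0 0 0 0"

```text
clock: 15.22
position: [0.5457, -0.0059, 0.0994]
ee_rot: [-3.13, 0.258, -0.001]
force: [2.1, 5.3, -2.2]
width: 0.68
gripper_force: 2.8
```

```bash
python3 look.py g pic; python3 -c "
from h import *
s=observe();print(s['force'],s['gripper_force'],s['width'])"
```

```text
tool guide -0.0529 -0.0267 0.0994 work err units [0.337 1.959] width mm 62.572150890251145
scene fence y [-0.0825 -0.0813 -0.0804 -0.079  -0.0751]
scene tray edge y [-0.0883 -0.085  -0.0793]
bars [(48, 3), (52, 17), (56, 9), (60, 6), (88, 5), (92, 18), (96, 8), (100, 6)]
top fence y [-0.0799 -0.0781 -0.0763 -0.0743 -0.0726]
top tray edge y [-0.086  -0.0842 -0.08  ]
bars []
[ 2.37804041  5.96328094 -2.26533105] 2.784392014145851 0.6804987482135123
```

View pics/g.png

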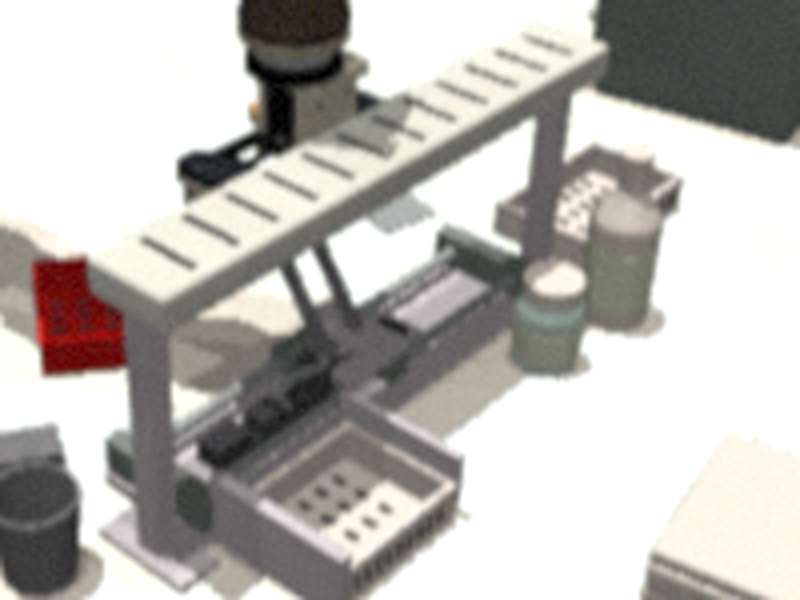

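The push now meets a dead stop: the force rises with no motion. The bars are about 40 mm apart, the fence (px ~400,440) stands a few mm off the tray, and the tray edge hasn't moved. I'll back off and withdraw.

Request:
apply_moves --pt "75 0.008 0.045 0 0" --pt "85 0.008 0.045 0 0" --pt "90 0 0 0 0" --pt "90 0 0 0 0" --pt "90 -0.15 0.024 0 0" --pt "90 -0.2 0.033 0 0" --pt "90 -0.3 0.05 0 0" --pt "90 -0.3 0.05 0 0" --pt "90 -0.3 0.05 0 0" --pt "90 -0.3 0.05 0 0" --pt "90 -0.3 0.05 0 0" --pt "90 0 0 0 0"

```text
clock: 16.82
position: [0.4337, 0.0168, 0.0994]
ee_rot: [3.13, -0.259, -0.001]
force: [-0.3, 0.1, -0.3]
width: 0.901
gripper_force: 0.0
```

```bash
python3 look.py i pic
```

```text
tool guide -0.1672 -0.0225 0.0994 work err units [2.204 1.581] width mm 82.8666791134861
scene fence y [-0.0822 -0.0811 -0.08   -0.0786 -0.0745]
scene tray edge y [-0.0889 -0.0855 -0.0791]
bars [(48, 7), (52, 17), (56, 8), (60, 5), (88, 4), (92, 14), (96, 9), (100, 7)]
top fence y [-0.0799 -0.078  -0.0761 -0.0743 -0.0726]
top tray edge y [-0.0861 -0.0844 -0.0824]
bars [(52, 8), (56, 9), (60, 9), (64, 5), (92, 9), (96, 6), (100, 9), (104, 4)]
```

View pics/i.png

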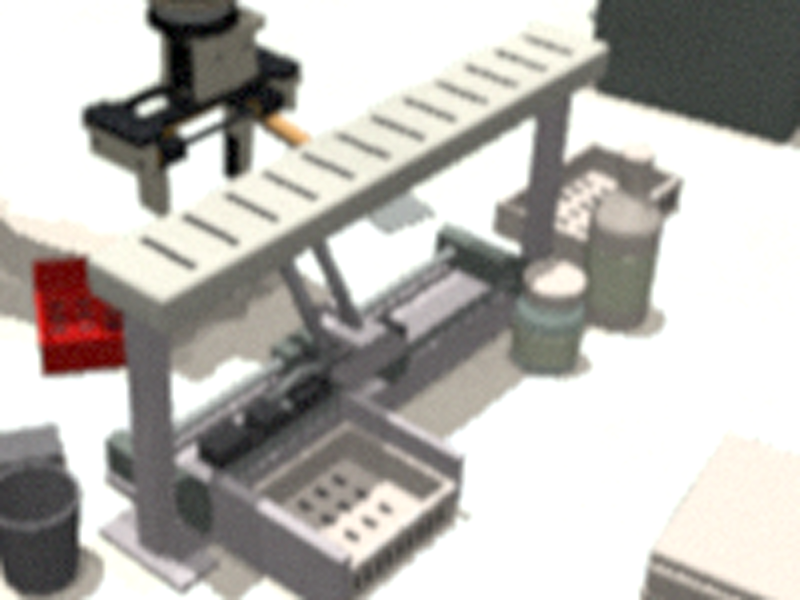

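The gripper is clear of the guide (px ~190,150). The bars are parallel at 40 mm, the fence is unchanged, and the tray (px ~350,480) is still at the stop. Handing in.

```bash
python3 -c "
from cell import arm
print(arm.sign_off())"
```

```text
the job is handed in; nothing more can be done
None
```

The carriage is in the last notch before the short tray (nominal 0.115, found at about 0.12 m of travel) with the lever back at rest and the fence about 4 mm off the tray, which did not move; the job is handed in at about 17 s, verdict not shown.

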